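Slide the low mate tray under the walnut display shelf

TASK

Two walnut boxes with like handles stand before the display shelf: slide the low one, the mate tray, along the table into the open bay beneath the shelf, far end first, until its near wall is flush with the shelf's front edge, square and about midway between the bay's sides, only the handle sticking out, and let go. Do not carry the tray through the air, or knock it or the robot against the shelf or what stands on it; leave the tall caddy and the gourd where they are.

Things in the scene. Friction and masses are not known exactly. Their poses are not given: they have to be found in the camera images.
- tray_mid (a point): Low walnut tray, loose, left or right before the shelf: open box 100 (x) x 110 (y) x 30 mm high, walls 8, 0.3 kg. Point: centre of the box (without handle), 15 mm above its underside. x axis to its far end, z up. A rigid block handle juts from the middle of its near (-x) wall: from x = -50 to -105 mm, 16 mm wide in y, 8 to 45 mm above the table. Pinch it across y from above near x = -80 mm.
- bay_mouth (a point): Open bay under the fixed walnut shelf. Point: at table height below the shelf's front edge, midway between the bay's sides; x into the bay, y left, z up. Bay 180 mm wide, 200 deep, 52 high; shelf top at 70 mm. Left of it a drawer case 160 wide, its knob 17 mm proud. On top, 75 mm or more behind the edge: coaster with gourd, 95 mm sugar tin. The tray's centre belongs at x = 50 mm, y = 0.
- caddy: Tall walnut caddy, a bystander too tall for the bay: open box 100 x 110 mm with the same handle as the tray, but 70 mm high; loose, on the other side from the tray. Origin at the centre of its underside, x axis away from its handle, z up.
- gourd: Terracotta mate gourd with a steel bombilla in it, a bystander: 88 mm across, 88 mm high (bombilla to 160 mm), loose on the coaster on top of the shelf, about 130 mm behind the front edge, above the bay. Origin at the centre of its underside, z up.

How it is judged:
By the outcome, as a careful person would: the job done as asked, in the order asked, and still so for the second after the job is handed in, with the robot touching nothing.
It also fails if it takes over 42 s, if anything falls off the work surface, if the arm or the gripper's body presses on something with over 40 N, if the wrist force passes 120 N, or if a joint passes its speed limit or range.

ROBOT

A 6-joint arm with a two-finger parallel gripper is mounted at the origin on the work surface. World frame = base frame: x ahead of the robot, y to its left, z up, the work surface at z = 0. Lengths are in m, angles in degrees, forces in N, time in s.
With the tool pointing down it reaches from about 0.3 to 0.75 m from the base axis. Payload 8.5 kg.
Tool frame: the origin (TCP) lies at the very end of the fingers, on their centre line; the grasp point (between the pads) lies 19 mm behind it (env.pinch_z is the distance from the TCP to the grasp point, in m); z points along the fingers, y is the line along which they close (so a half turn about z gives the same grasp; the last joint's range is limited). The gripper opens to 85 mm and grips with 20 to 120 N. Pads are 22 mm wide; open, the fingers measure 114 mm over their backs; the gripper's body (76 mm by 85 mm) begins 54 mm behind the grasp point. The pads swing forward as they close: fully open they stand 13 mm farther back than shut.
Start: joints at [-89.57, 21.807, 74.336, -0, 83.858, -12.336], TCP at [0.122, -0.536, 0.231] pointing down, gripper open.
Joint ranges: [-178.18, 178.18], [-50.72, 133.34], [12.68, 142.11], [-81.47, 261.47], [9.98, 163.14], [-165.26, 165.26]. Speed limits (degrees/s): [136.94, 136.94, 180, 180, 180, 180].

INTERFACE

Orientations are given as a 3x3 rotation matrix whose columns are the frame's x, y, z axes.
In Python, from rig import env, viewer gives the robot as it stands.
- The arm moves only by the tool drive_tool, never from a script. Its argument "series" is a list of rows, each a list of 3 entries, a list of its own where there are three numbers: the shift along the tool's x, y, z in m, then the turn about the tool's z in degrees, then the finger opening in m, from 0 to 0.0854. A call has 1 to 20 rows; each row is the pose to reach, as a shift and turn from the pose commanded when the call began, along the tool's axes at that moment; what a row does not reach only later rows make up. A row lasts 1/10 s, in which the tool goes at most 50 mm and 8.59 degrees, less where a joint would pass 70% of its speed; a pose out of reach is approached as far as the arm can. A call with a gripper value outside its range is refused whole. The fingers move at their own pace and stop on an object; "newtons" is the grip in N (left out, the last holds). Time passes only in rows, so rows that repeat a pose let the fingers close. It gives the time, the measured TCP pose, the force, the opening and the grip force at its end, in the units of the state.
- env.observe(): the state, without advancing time (a new reading comes with each control period).
- viewer.get_image(name): name is "side" or "top"; returns a dict with "img" (420x560x3 uint8, red, green, blue), "depth" (420x560 float32, m along the optical axis (not along the pixel's ray), 0 where there is no reading), "camera_matrix" (3x3 intrinsics, pixels), "rvec" (rotation vector, rad) and "tvec" (3), from world to camera coordinates, as OpenCV has them. Camera axes: x right, y down, z forward; pixel columns grow to the right and rows downward; lengths in m; the calibration is good to about 2 mm. A picture is of the moment at which its call begins.
- env.close_job(): hands the job in; it is judged then, once.
The state is a dict: "time_s": time; "q": joint angles; "qvel": joint speeds; "joint_efforts": joint torques, N m; "position": TCP position; "tool_rot": TCP orientation; "ft_force": force on the tool from outside, world axes, zero at the start; "wrist_torque": the same for the moment, N m; "grip_width": finger opening in m; "gripper_force": force on a finger pad.
Only numpy, scipy, OpenCV 4.12 (cv2) and the standard library are available. Lean on these libraries where they do the work, as an engineer would, in place of code of your own. Each camera call takes 0.05 s, during which the arm holds its last target. There are 200 camera calls.

## Working session

There is one attempt and no reset: what is moved stays moved. The work goes in short steps, Python scripts to look and compute and a tool call to move; the robot and the scene stay as the last step left them, time stands still between calls to the robot, and variables do not carry over. Pictures are saved under pics/ and viewed, at most 10 in all, crops included, and the job is handed in when it is done.

Besides the shell and the picture viewer there is one more tool, called after "Call:" by a JSON object that holds its "op" and its "data". drive_tool: Moves the arm, as the interface text tells. Its arguments: {"type":"object","properties":{"series":{"type":"array"},"newtons":{"type":"number"}},"required":["series"]}

```bash
mkdir -p pics
cat > h.py <<'E'
import numpy as np, cv2
from rig import env, viewer
def shot(n):
    d=viewer.get_image(n); R=cv2.Rodrigues(np.array(d["rvec"],float))[0]; t=np.array(d["tvec"],float).ravel()
    K=np.array(d["camera_matrix"]); z=d["depth"]; v,u=np.mgrid[:z.shape[0],:z.shape[1]]
    c=np.stack([(u-K[0,2])/K[0,0]*z,(v-K[1,2])/K[1,1]*z,z],-1)
    d["P"]=(c-t)@R; d["P"][z==0]=np.nan; d["R"],d["t"],d["K"]=R,t,K
    return d
def save(d,f): cv2.imwrite("pics/"+f,d["img"][:,:,::-1])
E
python3 - <<'E'
from h import *
o=env.observe(); print(o["position"],o["tool_rot"],o["time_s"],env.pinch_z)
for n in("side","top"):
    d=shot(n); save(d,n+"0.png"); np.save(n+"0.npy",d["P"]); print(n,-d["R"].T@d["t"])
E
```

```text
[ 0.12152144 -0.53610825  0.23070306] [[ 9.75285638e-01  2.20947787e-01 -2.12391073e-05]
 [ 2.20947574e-01 -9.75284559e-01  1.48294702e-03]
 [ 3.06939688e-04 -1.45098966e-03 -9.99998900e-01]] 0.0 0.0187
side [ 0.2747102  -0.47718371  0.65540833]
top [ 4.50266899e-01 -9.63288438e-04  1.16694840e+00]
```

View pics/top0.png

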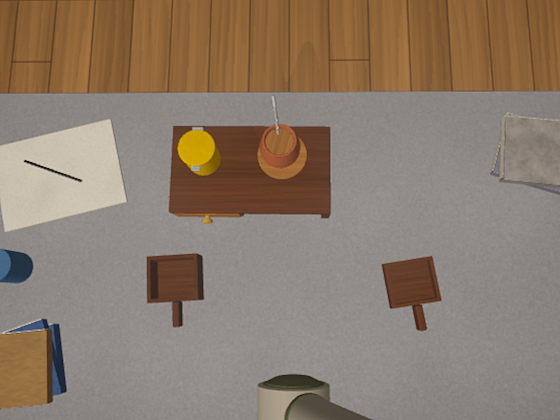

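View pics/side0.png

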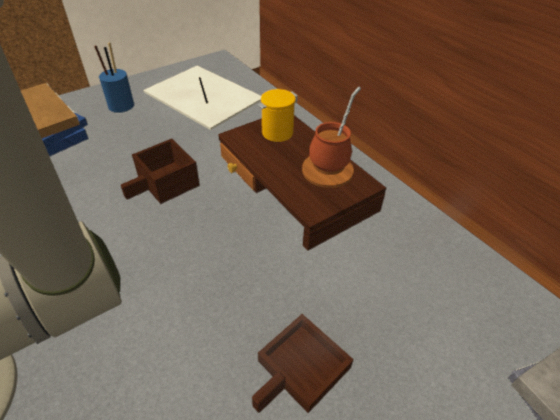

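The top view (up = +x, left = +y) shows the low tray on the right (centre ~411,282, handle toward 420,328), the tall caddy on the left (175,278), and the shelf at columns 170–330, front edge at row ~215. The drawer and its knob (207,219) are on the left of the shelf, so the bay is on the right. The side view agrees.

Run:
```python
from h import *
P=np.load("top0.npy"); Z=P[...,2]
def rep(name,m,c0,c1,r0,r1):
    k=np.zeros(m.shape,np.uint8); k[r0:r1,c0:c1]=m[r0:r1,c0:c1]
    n,l,s,_=cv2.connectedComponentsWithStats(k); i=1+s[1:,4].argmax(); q=P[l==i][:,:2].astype(np.float32)
    (c,sz,a)=cv2.minAreaRect(q); print(name,len(q),np.round(c,4),np.round(sz,4),round(a,2),"z",np.nanmedian(Z[l==i]))
    print(np.round(cv2.boxPoints((c,sz,a)),4).tolist()); return q
rep("shelf",(abs(Z-.07)<.008),150,350,100,230)
q=rep("tray+handle",(Z>.006)&(Z<.06),370,460,240,350)
# handle-only: z>0.037
h=rep("handle",(Z>.038)&(Z<.06),370,460,240,350)
b=rep("floor/box",(Z>.004)&(Z<.036),370,460,240,308)
rep("caddy",(Z>.058)&(Z<.09),130,220,240,350)
S=np.load("side0.npy"); 
# bay right panel front face & under shelf: front face of shelf region
m=(S[...,2]>.01)&(S[...,2]<.05)&(S[...,0]>.5); 
for v in(215,225,232,238): print(v,[(u,np.round(S[v,u],3).tolist()) for u in range(290,325,5)])
```

```text
shelf 10452 [0.7362 0.098 ] [0.3579 0.2023] 89.63 z 0.07027246604190021
[[0.633899986743927, -0.08020000159740448], [0.8361999988555908, -0.08160000294446945], [0.8385000228881836, 0.27630001306533813], [0.6362000107765198, 0.2775999903678894]]
tray+handle 2402 [ 0.4627 -0.2663] [0.1576 0.1125] 9.08 z 0.011385317341457313
[[0.37599998712539673, -0.2231999933719635], [0.3937000036239624, -0.334199994802475], [0.5493000149726868, -0.3093999922275543], [0.5315999984741211, -0.19830000400543213]]
handle 202 [ 0.4114 -0.2742] [0.0538 0.0168] 8.88 z 0.04454022837641131
[[0.38350000977516174, -0.27000001072883606], [0.38609999418258667, -0.2865999937057495], [0.439300000667572, -0.2782999873161316], [0.4366999864578247, -0.26170000433921814]]
floor/box 2355 [ 0.4881 -0.2648] [0.1081 0.1187] 8.39 z 0.009862058379789564
[[0.4259999990463257, -0.21389999985694885], [0.4433000087738037, -0.3314000070095062], [0.5503000020980835, -0.3156000077724457], [0.5328999757766724, -0.1981000006198883]]
caddy 806 [0.4936 0.2622] [0.1002 0.1115] 3.8 z 0.0699309677934025
[[0.4399000108242035, 0.314500004053
[... 316 characters left out ...]
.069]), (320, [0.672, -0.065, 0.069])]
225 [(290, [0.649, -0.004, -0.001]), (295, [0.658, -0.01, -0.001]), (300, [0.667, -0.015, -0.001]), (305, [0.637, -0.065, 0.061]), (310, [0.64, -0.076, 0.07]), (315, [0.649, -0.079, 0.067]), (320, [0.661, -0.08, 0.06])]
232 [(290, [0.637, -0.02, -0.001]), (295, [0.647, -0.024, -0.003]), (300, [0.656, -0.029, -0.004]), (305, [0.637, -0.067, 0.043]), (310, [0.639, -0.079, 0.054]), (315, [0.652, -0.079, 0.046]), (320, [0.663, -0.081, 0.04])]
238 [(290, [0.628, -0.033, -0.001]), (295, [0.636, -0.039, -0.0]), (300, [0.644, -0.046, 0.001]), (305, [0.637, -0.068, 0.026]), (310, [0.64, -0.079, 0.036]), (315, [0.653, -0.08, 0.028]), (320, [0.667, -0.08, 0.019])]
```

Call:
{"op": "drive_tool", "data": {"series": [[[0.04,-0.025,0.01],0,0.06],[[0.08,-0.045,0.02],1,0.06],[[0.12,-0.07,0.03],2,0.06],[[0.16,-0.09,0.04],3,0.06],[[0.2,-0.115,0.05],3.9,0.06],[[0.24,-0.135,0.06],3.9,0.06],[[0.28,-0.16,0.08],3.9,0.06],[[0.31,-0.175,0.1],3.9,0.06],[[0.33,-0.187,0.11],3.9,0.06],[[0.338,-0.1915,0.115],3.9,0.06],[[0.338,-0.1915,0.115],3.9,0.06],[[0.338,-0.1915,0.115],3.9,0.06]]}}

```text
time_s: 1.3
position: [0.4085, -0.2758, 0.1167]
tool_rot: [[0.988, 0.154, 0.0], [0.154, -0.988, -0.001], [0.0, 0.001, -1.0]]
ft_force: [-1.1, -0.8, -0.4]
grip_width: 0.0598
gripper_force: 0.0
```

Run:
```python
from h import *
d=shot("side"); save(d,"side1.png"); o=env.observe(); print(o["position"],o["tool_rot"],o["grip_width"])
```

```text
[ 0.40838952 -0.27600122  0.11686843] [[ 9.88228950e-01  1.52981360e-01  4.95102357e-04]
 [ 1.52981755e-01 -9.88228609e-01 -8.94108182e-04]
 [ 3.52492428e-04  9.59325218e-04 -9.99999478e-01]] 0.06012366341644752
```

View pics/side1.png

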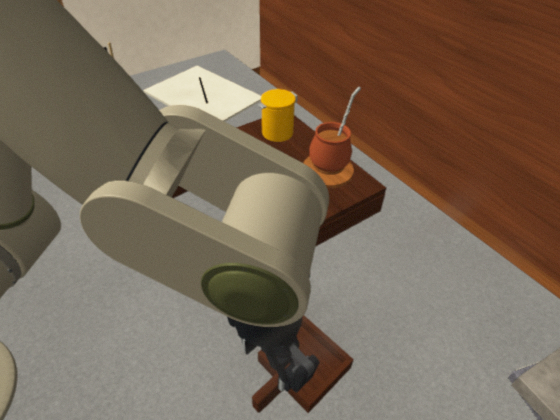

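The side view shows the open fingers (285,375) over the handle (265,390), with the tray undisturbed. I'll descend and grip.

Call:
{"op": "drive_tool", "data": {"series": [[[0,-0.001,0.03],0,0.06],[[0,-0.001,0.06],0,0.06],[[0,-0.001,0.08],0,0.06],[[0,-0.001,0.095],0,0.06],[[0,-0.001,0.102],0,0.06],[[0,-0.001,0.102],0,0.06],[[0,-0.001,0.102],0,0.06],[[0,-0.001,0.102],0,0.0],[[0,-0.001,0.102],0,0.0],[[0,-0.001,0.102],0,0.0],[[0,-0.001,0.102],0,0.0],[[0,-0.001,0.102],0,0.0],[[0,-0.001,0.102],0,0.0],[[0,-0.001,0.102],0,0.0]], "newtons": 30}}

```text
time_s: 2.75
position: [0.4088, -0.274, 0.0148]
tool_rot: [[0.988, 0.154, 0.0], [0.154, -0.988, -0.0], [0.0, 0.0, -1.0]]
ft_force: [0.0, 1.9, 6.0]
grip_width: 0.0157
gripper_force: 31.4
```

Call:
{"op": "drive_tool", "data": {"series": [[[0.004,-0.01,0],0.5,0.0],[[0.01,-0.027,0],1,0.0],[[0.017,-0.046,0],1.7,0.0],[[0.024,-0.065,0],2.4,0.0],[[0.031,-0.085,0],3,0.0],[[0.039,-0.105,0],3.7,0.0],[[0.046,-0.125,0],4.4,0.0],[[0.054,-0.145,0],5,0.0],[[0.061,-0.165,0],5.7,0.0],[[0.069,-0.185,0],6.4,0.0],[[0.076,-0.205,0],7,0.0],[[0.083,-0.225,0],7.7,0.0],[[0.091,-0.245,0],8.4,0.0],[[0.098,-0.265,0],9,0.0],[[0.103,-0.28,0],9.2,0.0],[[0.107,-0.289,0],9.2,0.0],[[0.107,-0.289,0],9.2,0.0],[[0.107,-0.289,0],9.2,0.0]]}}

```text
time_s: 4.55
position: [0.4701, 0.0292, 0.0147]
tool_rot: [[1.0, -0.005, 0.001], [-0.005, -1.0, 0.0], [0.001, -0.001, -1.0]]
ft_force: [1.4, 2.9, 5.3]
grip_width: 0.015
gripper_force: 31.7
```

Run:
```python
from h import *
d=shot("side"); save(d,"side2.png"); t=shot("top"); save(t,"top2.png"); np.save("top2.npy",t["P"]);np.save("side2.npy",d["P"])
o=env.observe(); print(o["position"],o["tool_rot"],o["ft_force"],o["gripper_force"])
```

```text
[0.47012162 0.02896575 0.01472848] [[ 9.99984575e-01 -5.37859790e-03  1.38567938e-03]
 [-5.37929027e-03 -9.99985408e-01  4.96425795e-04]
 [ 1.38298909e-03 -5.03872110e-04 -9.99998917e-01]] [0.33145833 3.7271371  5.22969174] 31.65757119655609
```

View pics/side2.png

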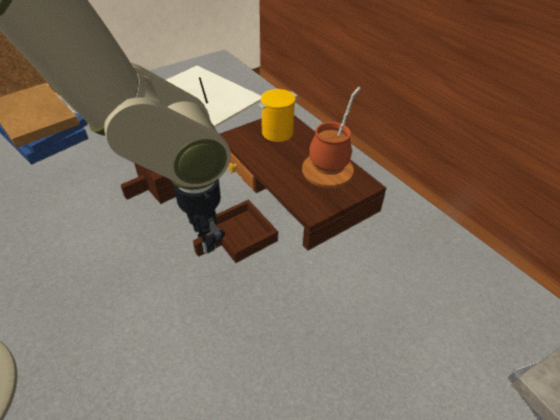

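View pics/top2.png

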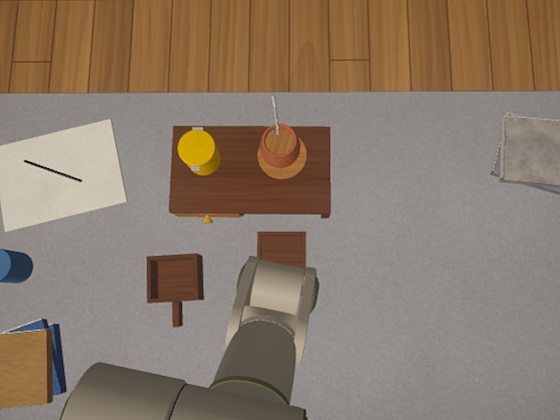

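The tray is now in front of the bay (top: columns 258–306, far edge at row 233). The caddy is unmoved and the gripper is clear. Next I'll measure the tray in the grip and the bay edges.

Run:
```python
from h import *
P=np.load("top2.npy"); S=np.load("side2.npy")
m=np.zeros(P.shape[:2],bool); m[222:258,245:320]=1
q=P[m&(P[...,2]>.005)&(P[...,2]<.04)]
print("top tray x max",np.percentile(q[:,0],99.5),"y",np.percentile(q[:,1],[.5,99.5]))
m=np.zeros(S.shape[:2],bool); m[195:262,205:282]=1
q=S[m&(S[...,2]>.024)&(S[...,2]<.034)&(S[...,0]>.49)&(S[...,0]<.62)]
c,sz,a=cv2.minAreaRect(q[:,:2].astype(np.float32)); print("side rim",len(q),c,sz,a)
print(np.round(cv2.boxPoints((c,sz,a)),4).tolist())
# far rim line fit from top: per column max x
xs=[];ys=[]
for u in range(261,304):
    k=[v for v in range(225,245) if .02<P[v,u,2]<.04]
    if k: xs.append(P[k[0],u,0]);ys.append(P[k[0],u,1])
print("far line",np.polyfit(ys,xs,1),len(xs))
# shelf front line from top, z~.07
xs=[];ys=[]
for u in range(180,322):
    k=[v for v in range(190,225) if abs(P[v,u,2]-.07)<.008]
    if k: xs.append(P[k[-1],u,0]);ys.append(P[k[-1],u,1])
print("front line",np.polyfit(ys,xs,1),len(xs))
# drawer/front: pixels below shelf top in front
m=np.zeros(P.shape[:2],bool); m[205:225,165:335]=1
q=P[m&(P[...,2]>.012)&(P[...,2]<.06)]
print("front things y",np.round(np.sort(q[:,1])[::max(1,len(q)//25)],3))
q=S[(abs(S[...,0]-.636)<.006)&(S[...,2]>.01)&(S[...,2]<.045)]
print("side front",np.round(np.sort(q[:,1])[::max(1,len(q)//25)],3))
```

```text
top tray x max 0.6132275496969112 y [-0.04262292  0.09210232]
side rim 653 (0.5486717224121094, 0.02886539325118065) (0.11282861977815628, 0.10912400484085083) 89.22749328613281
[[0.4934000074863434, -0.026799999177455902], [0.6025000214576721, -0.028300000354647636], [0.6039999723434448, 0.08449999988079071], [0.4948999881744385, 0.0860000029206276]]
far line [-1.42322462e-04  5.98399681e-01] 43
front line [0.00762649 0.63538524] 142
front things y [-0.081 -0.071 -0.06  -0.009  0.022  0.053  0.123  0.133  0.142  0.153
  0.163  0.175  0.184  0.189  0.192  0.195  0.198  0.201  0.206  0.214
  0.224  0.231  0.24   0.249  0.259  0.267]
side front [-0.081 -0.08  -0.078 -0.075 -0.072 -0.068 -0.066 -0.062  0.124  0.126
  0.13   0.135  0.14   0.144  0.149  0.155  0.16   0.165  0.171  0.176
  0.18   0.187  0.192  0.195  0.202  0.212  0.22 ]
```

Call:
{"op": "drive_tool", "data": {"series": [[[0.004,0,0],0,0.0],[[0.012,0,0],0,0.0],[[0.02,0,0],0,0.0],[[0.028,0,0],0,0.0],[[0.036,0,0],0,0.0],[[0.044,0,0],0,0.0],[[0.052,0,0],0,0.0],[[0.06,0,0],0,0.0],[[0.068,0,0],0,0.0],[[0.076,0,0],0,0.0],[[0.084,0,0],0,0.0],[[0.092,0,0],0,0.0],[[0.1,0,0],0,0.0],[[0.108,0,0],0,0.0],[[0.116,0,0],0,0.0],[[0.123,0,0],0,0.0],[[0.129,0,0],0,0.0],[[0.131,0,0],0,0.0],[[0.131,0,0],0,0.0]]}}

```text
time_s: 6.55
position: [0.6005, 0.0279, 0.0148]
tool_rot: [[1.0, -0.006, -0.001], [-0.006, -1.0, 0.0], [-0.001, -0.0, -1.0]]
ft_force: [-3.5, 0.6, 6.9]
grip_width: 0.0157
gripper_force: 31.7
```

Run:
```python
from h import *
d=shot("side"); np.save("side3.npy",d["P"]); np.save("side3i.npy",d["img"])
c=d["img"][110:260,160:360,::-1]; cv2.imwrite("pics/side3c.png",cv2.resize(c,None,fx=4,fy=4,interpolation=cv2.INTER_CUBIC))
o=env.observe(); print(o["position"],o["ft_force"],o["gripper_force"],o["grip_width"])
```

```text
[0.60049139 0.02785484 0.01480512] [-2.58673472  0.98173696  7.22393338] 31.664509177207947 0.015921094448731445
```

View pics/side3c.png

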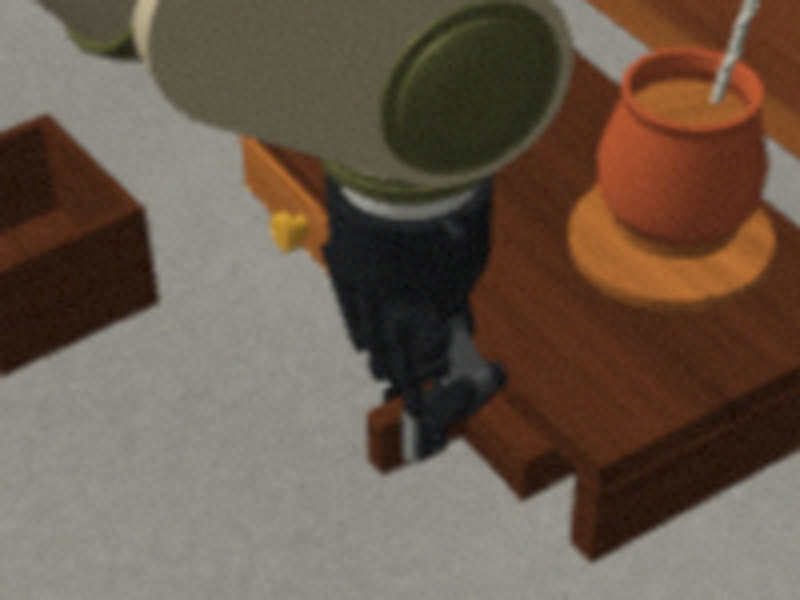

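The tray is nearly in. Its near-right bottom corner is at crop (522,498) and the panel's front bottom corners are at (575,545) and (592,560). I'll cast those onto the table plane.

```bash
cat >> h.py <<'E'
def ray(d,u,v,z):
    r=d["R"].T@np.linalg.solve(d["K"],[u,v,1.]); c=-d["R"].T@d["t"]; return c+r*(z-c[2])/r[2]
E
python3 - <<'E'
from h import *
d=shot("side")
f=lambda x,y:(160+(x+.5)/4-.5,110+(y+.5)/4-.5)
for n,x,y,z in[("tray corner bottom",522,498,0),("tray corner top",525,462,.03),("panel L",575,545,0),("panel R",592,560,0),("panel top R",597,468,.07)]: print(n,ray(d,*f(x,y),z).round(4))
P=d["P"]
# near-wall face points of tray: below rim, y in -.02...0.01
q=P[(P[...,2]>.008)&(P[...,2]<.024)&(P[...,1]>-.022)&(P[...,1]<0.005)&(P[...,0]>.6)&(P[...,0]<.68)]
print("near wall x",len(q),np.percentile(q[:,0],[10,50,90]))
for nm,lo,hi,a,b in(("panel",.008,.05,-.079,-.066),("shelf edge",.055,.066,-.07,-.01)):
    q=P[(P[...,2]>lo)&(P[...,2]<hi)&(P[...,1]>a)&(P[...,1]<b)&(P[...,0]>.6)&(P[...,0]<.66)]
    print(nm,len(q),np.percentile(q[:,0],[10,50,90]))
E
```

```text
tray corner bottom [ 0.6336 -0.0253  0.    ]
tray corner top [ 0.6325 -0.0275  0.03  ]
panel L [ 0.6372 -0.0655  0.    ]
panel R [ 0.6384 -0.0779  0.    ]
panel top R [ 0.6353 -0.0781  0.07  ]
near wall x 45 [0.63221639 0.63293918 0.63370532]
panel 82 [0.63647051 0.63750436 0.6506671 ]
shelf edge 82 [0.63663114 0.63749237 0.63805568]
```

Call:
{"op": "drive_tool", "data": {"series": [[[0.0015,0,0],0,0.0],[[0.003,0,0],0,0.0],[[0.0045,0,0],0,0.0],[[0.0045,0,0],0,0.0],[[0.0045,0,0],0,0.0],[[0.0045,0,0],0,0.0]]}}

```text
time_s: 7.25
position: [0.6046, 0.0278, 0.0148]
tool_rot: [[1.0, -0.006, -0.001], [-0.006, -1.0, 0.0], [-0.001, -0.0, -1.0]]
ft_force: [-3.4, 0.5, 7.5]
grip_width: 0.0158
gripper_force: 31.7
```

```bash
cat > m.py <<'E'
from h import *
import sys
d=shot("side"); c=d["img"][110:260,160:360,::-1]; cv2.imwrite("pics/%s.png"%sys.argv[1],cv2.resize(c,None,fx=4,fy=4,interpolation=cv2.INTER_CUBIC))
P=d["P"]
for nm,lo,hi,a,b in(("wall",.008,.024,-.022,.005),("wall2",.008,.024,.05,.08),("panel",.008,.05,-.079,-.066),("edge",.055,.066,-.07,-.01)):
    q=P[(P[...,2]>lo)&(P[...,2]<hi)&(P[...,1]>a)&(P[...,1]<b)&(P[...,0]>.6)&(P[...,0]<.66)]
    print(nm,len(q),np.percentile(q[:,0],[10,50,90]) if len(q) else "")
o=env.observe(); print(o["time_s"],o["position"],o["ft_force"])
E
python3 m.py side4
```

```text
wall 44 [0.63652436 0.6369495  0.63787665]
wall2 1 [0.63715378 0.63715378 0.63715378]
panel 82 [0.63655557 0.63746796 0.64673079]
edge 81 [0.63611762 0.63740847 0.63821398]
7.3 [0.60463049 0.02784935 0.01478179] [-4.79954973e+00  7.38716001e-03  7.82967044e+00]
```

Flush to within about 1 mm. I'll nudge it slightly further, then release and rise.

Call:
{"op": "drive_tool", "data": {"series": [[[0.001,0,0],0,0.0],[[0.001,0,0],0,0.0],[[0.001,0,0],0,0.0],[[0.001,0,0],0,0.05],[[0.001,0,0],0,0.05],[[0.001,0,0],0,0.05],[[0.001,0,0],0,0.05],[[0.001,0,0],0,0.05],[[0.001,0,-0.01],0,0.05],[[0.0,0,-0.03],0,0.05],[[0.0,0,-0.06],0,0.05],[[-0.02,0,-0.09],0,0.05],[[-0.06,0,-0.12],0,0.05],[[-0.1,0,-0.15],0,0.05],[[-0.14,0,-0.17],0,0.05],[[-0.18,0,-0.18],0,0.05],[[-0.2,0,-0.18],0,0.05],[[-0.2,0,-0.18],0,0.05]]}}

```text
time_s: 9.1
position: [0.4035, 0.0288, 0.1955]
tool_rot: [[1.0, -0.006, 0.001], [-0.006, -1.0, -0.0], [0.001, 0.0, -1.0]]
ft_force: [0.2, -0.3, -0.7]
grip_width: 0.05
gripper_force: 0.0
```

```bash
python3 m.py side5; python3 -c "
from h import *
t=shot('top'); save(t,'top5.png')"
```

```text
wall 43 [0.63743839 0.63803451 0.63891985]
wall2 44 [0.63721941 0.63835914 0.65657981]
panel 75 [0.63639249 0.63729151 0.64415848]
edge 79 [0.63674634 0.63734978 0.63827758]
9.15 [0.40512203 0.02847322 0.19532714] [ 0.75006385  0.17553476 -0.44143938]
```

View pics/side5.png

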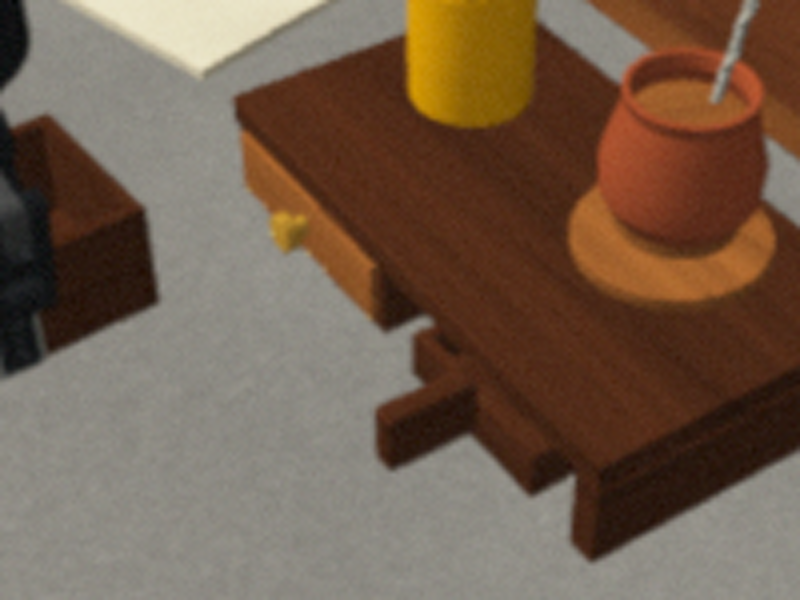

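Released: the tray's near wall is in line with the shelf edge, with only the handle (425,420) sticking out, and the gourd, tin and caddy are in place. I'll do a last check that it is centred.

Run:
```python
from h import *
d=shot("side"); f=lambda x,y:(160+(x+.5)/4-.5,110+(y+.5)/4-.5)
for n,x,y,z in[("tray R",530,494,0),("tray L",415,371,0),("panel in",575,545,0),("drawer front R",388,329,0)]: print(n,ray(d,*f(x,y),z).round(4))
P=d["P"];q=P[(P[...,2]>.008)&(P[...,2]<.028)&(abs(P[...,0]-.638)<.003)]
y=q[:,1]; print("wall y",y[(y>-.05)&(y<.1)].min(),y[(y>-.05)&(y<.1)].max(),"panel in",y[y<-.05].max(),"drawer",y[y>.1].min())
```

```text
tray R [ 0.6386 -0.0254  0.    ]
tray L [0.6394 0.0832 0.    ]
panel in [ 0.6372 -0.0655  0.    ]
drawer front R [0.6454 0.1201 0.    ]
wall y -0.02983037984977501 0.08358452863187024 panel in -0.06204197724122336 drawer 0.12225996950596779
```

```bash
python3 -c "
from rig import env
print(env.close_job())"
```

```text
the job is handed in; nothing more can be done
None
```

I slid the mate tray into the bay and let go: by the camera, its near wall is flush with the shelf front to about 1 mm, square, and within a few mm of mid-bay. The caddy and gourd look unmoved, and the job was handed in with the arm clear at about 9 s.

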